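# Tip the pipette-tip box onto its base and push it up to the bench stop

### The job

The pipette-tip box has been left standing on its end. Push it over with the fingertips so that it comes down on its base with the amber lid on top, then push it along the bench until its leading short end sits flat against the yellow-faced stop rail, whole width on the rail, and leave it there at rest. Do not grasp or lift the box: the edge it stands on next to its base stays on the bench throughout; leave the beaker, the sample bottle and the blue-capped vial standing where they are.

Things in the scene. Friction and masses are not known exactly. Their poses are not given: they have to be found in the camera images.
- tip_box: Loose pipette-tip box, 100 to 190 g, black lower half, amber lid (fixed shut). Block 82 mm along x (-38 to +44; a 6 mm lip at x = -38, z = 52), 118 mm along y (-59 to +59), 85 mm along z. Origin: centre of its underside; z points from base to lid top. At the start it stands on its -y end, y up, the lid top facing away from the rail (toward the robot), up to 0.3 rad askew.
- box_center (a point): centre of the tip box's block (59 mm above the bench at the start, 42.5 mm when it lies on its base). Pressed near the upper edge of the lid-top face toward the base side, the box tips about its foot edge and past about 35 degrees falls onto its base by itself. A level push may only slide it: rise with the face as it turns (an arc about the foot edge)
- lead_end (a point): centre of the box's +y short end face (82 mm wide, 85 mm high): on top at the start, leading end after tipping, the one that goes against the rail. Axes as the box's
- foot_edge (a point): middle of the edge between the box's -y end and its base: the edge over which the box tips; stays on the bench (z about 0) throughout. Axes as the box's.
- stop_rail: Fixed bench stop: an aluminium angle 200 mm long (along its y), 26 mm high, with a yellow rubber strip on its front face. Origin: on the bench at the middle of the front face; the face is the plane x = 0 of its frame, x points level into the rail, away from the box; the metal reaches to x = 36 mm.
- beaker: Loose empty glass beaker, 73 mm wide, 92 mm high, standing beside the path; origin at the centre of its underside. Bystander.
- sample_bottle: Loose white plastic sample bottle with screw cap, 54 mm wide, 98 mm high, standing beside the path; origin at the centre of its underside. Bystander.
- vial_blue: Loose clear vial with a blue cap, 33 mm wide, 62 mm high, standing nearby; origin at the centre of its underside. Bystander.

How it is judged (in metres and radians):
On the way:
1. the box has come down on its base, lid on top (angle between tip_box's own z axis and vertical below 0.06 rad and height (world z) of tip_box below 0.006 m), for 0.2 s.
At the end, for the whole second after the job is handed in: The box rests on its base, lid up (0.06 rad, underside within 6 mm of the bench), the middle of its leading end within 6 mm of the rail face and 58 mm of the rail middle, square to it within 0.07 rad; beaker, bottle and vial stand upright (all of step 1 and x of lead_end in the frame of stop_rail above -0.006 m and y of lead_end in the frame of stop_rail between -0.058 and 0.058 m and angle between the y axis of tip_box and the x axis of stop_rail, either way round below 0.07 rad and linear speed of tip_box below 0.01 m/s and angle between each of beaker, sample_bottle, vial_blue's own z axis and vertical below 0.1 rad); the robot touches nothing.
It fails at once if the box is lifted, or tipped the wrong way: the middle of its foot edge rises more than 20 mm off the bench (height (world z) of foot_edge above 0.02 m).
It fails at once if the beaker is knocked over or moved more than 25 mm (distance of beaker from where it was at the start of the episode above 0.025 m or angle between beaker's own z axis and vertical above 0.35 rad).
It fails at once if the sample bottle is knocked over or moved more than 25 mm (distance of sample_bottle from where it was at the start of the episode above 0.025 m or angle between sample_bottle's own z axis and vertical above 0.35 rad).
It fails at once if the blue-capped vial is knocked over or moved more than 25 mm (distance of vial_blue from where it was at the start of the episode above 0.025 m or angle between vial_blue's own z axis and vertical above 0.35 rad).
It also fails if it takes over 40 s, if anything falls off the work surface, if the arm or the gripper's body presses on something with over 40 N, if the wrist force passes 120 N, or if a joint passes its speed limit or range.

### The arm

A 6-joint arm with a two-finger parallel gripper is mounted at the origin on a cart in front of the work surface, level with it; the furniture and walls round the work are solid. World frame = base frame: x ahead of the robot, y to its left, z up, the work surface at z = 0. Lengths are in mm, angles in rad, forces in N, time in s.
With the tool pointing down it reaches from about 325 to 775 mm from the base axis. Payload 5.5 kg.
Tool frame: the origin (TCP) lies at the very end of the fingers, on their centre line; the grasp point (between the pads) lies 19 mm behind it; z points along the fingers, y is the line along which they close (so a half turn about z gives the same grasp; the last joint's range is limited). The gripper opens to 85 mm and grips with 20 to 120 N. Pads are 22 mm wide; open, the fingers measure 114 mm over their backs; the gripper's body (76 mm by 85 mm) begins 54 mm behind the grasp point. The pads swing forward as they close: fully open they stand 13 mm farther back than shut.
Start: joints at [1.045, 0.091, 1.231, -0, 1.82, -0.057], TCP at [271.096, 535.279, 231.275] pointing down, gripper open.
Joint ranges: [-2.87, 2.87], [-0.86, 2.18], [0.17, 2.46], [-1.51, 4.65], [0.06, 2.69], [-2.65, 2.65]. Speed limits (rad/s): [2.57, 2.57, 3.01, 3.14, 3.14, 3.14].

### API

Orientations are given as a rotation vector (axis times angle).
In Python, from bench import env gives the robot as it stands.
- The arm moves only by the shell command python3 shift.py [OPENING], which reads ROWS from standard input. ROWS is a JSON list of rows, 1 to 5 of them, each written [[dx, dy, dz], [rx, ry, rz]]: dx, dy, dz in shares of the most that a row can go, 1 being 62.5 mm, then a rotation vector rx, ry, rz in parts of the range, where 1.0 means 2 pi rad; each row shifts and turns the commanded pose from where the row before left it, along the tool's axes as they then stand; what a row does not reach is not made up. A row lasts 1/8 s, in which the tool goes at most 62.5 mm and 0.188 rad, less where a joint would pass 70% of its speed; a pose out of reach is approached as far as the arm can. OPENING is the finger opening in mm, set as the command begins (- or left out keeps the last). The fingers move at their own pace and stop on an object; the grip force is fixed at half the most. Time passes only in rows, so rows that do not move let the fingers close. It prints the time, the measured TCP pose, the force, the opening and the grip force at its end. A shift or turn number past 1, either way, is cut back to 1. Input that does not fit is refused with a message, and nothing moves.
- env.observe(): the state, without advancing time (a new reading comes with each control period).
- env.read_camera(name): name is "scene" or "side" or "wrist"; returns the picture (400x640x3 uint8, red, green, blue); there is no depth.
- env.camera_model(name): a dict with "mtx" (3x3 intrinsics, pixels), "R" (3x3) and "t" (3): a world point X has camera coordinates R X + t. Camera axes: x right, y down, z forward; pixel columns grow to the right and rows downward; lengths in mm; the calibration is good to about 2 mm. The wrist camera is an equidistant fisheye: a pixel r from the principal point sees the ray r / f radians off the axis. A picture is of the moment at which its call begins: read the wrist's pose just before it. camera_model takes no time and is no camera call; for the wrist camera it gives the pose at the moment of the call.
- env.close_job(): hands the job in; it is judged then, once.
The state is a dict: "clock": time; "joints": joint angles; "dq": joint speeds; "joint_efforts": joint torques, N m; "tool_pos": TCP position; "ee_rot": TCP orientation; "ft_force": force on the tool from outside, world axes, zero at the start; "ft_torque": the same for the moment, N m; "grip_width": finger opening in mm; "grip_force": force on a finger pad.
Only numpy, scipy, OpenCV 4.12 (cv2) and the standard library are available. Lean on these libraries where they do the work, as an engineer would, in place of code of your own. Each camera call takes 0.05 s, during which the arm holds its last target. There are 200 camera calls.

## Working session

There is one attempt and no reset: what is moved stays moved. The work goes in short steps, Python scripts to look and compute and a shell command to move; the robot and the scene stay as the last step left them, time stands still between calls to the robot, and variables do not carry over. Pictures are saved under pics/ and viewed, at most 10 in all, crops included, and the job is handed in when it is done.

```bash
ls; mkdir -p pics
python3 - <<'E'
from bench import env
import cv2,numpy as np
a=env.read_camera("scene");b=env.read_camera("side")
cv2.imwrite("pics/scene0.png",a[:,:,::-1]);cv2.imwrite("pics/side0.png",b[:,:,::-1])
np.set_printoptions(precision=4,suppress=True)
for n in("scene","side"):
  m=env.camera_model(n);print(n,m["mtx"],m["R"],m["t"])
o=env.observe();print(o)
E
```

```text
bench.py
pics
shift.py
scene [[426.4246   0.     319.4517]
 [  0.     426.4246 189.4979]
 [  0.       0.       1.    ]] [[ 0.6265 -0.7791  0.0228]
 [-0.4324 -0.3717 -0.8215]
 [ 0.6486  0.5048 -0.5697]] [-425.5362  267.4338  646.4779]
side [[368.1804   0.     321.7018]
 [  0.     368.1804 197.1648]
 [  0.       0.       1.    ]] [[-0.9999 -0.0098 -0.0051]
 [-0.0011  0.5506 -0.8348]
 [ 0.011  -0.8347 -0.5505]] [542.4915 137.0439 794.8851]
{'clock': 0.1, 'joints': array([ 1.0453,  0.0918,  1.2318,  0.    ,  1.8198, -0.0567]), 'dq': array([ 0.0005, -0.0021, -0.0043, -0.0007, -0.0003, -0.0003]), 'joint_efforts': array([  0.002 , -46.0213, -41.9219,  -0.0001,   0.0106,   0.    ]), 'tool_pos': array([270.9697, 535.0453, 230.2445]), 'ee_rot': array([-0.7296, -3.0552,  0.0027]), 'ft_force': array([-0.0484,  0.4964,  0.0981]), 'ft_torque': array([-0.0512, -0.0048, -0.0131]), 'grip_force': 0.0, 'grip_width': 85.62109827688055}
```

View pics/scene0.png

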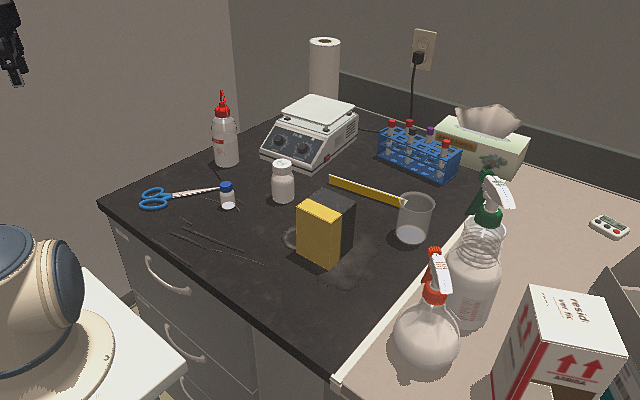

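View pics/side0.png

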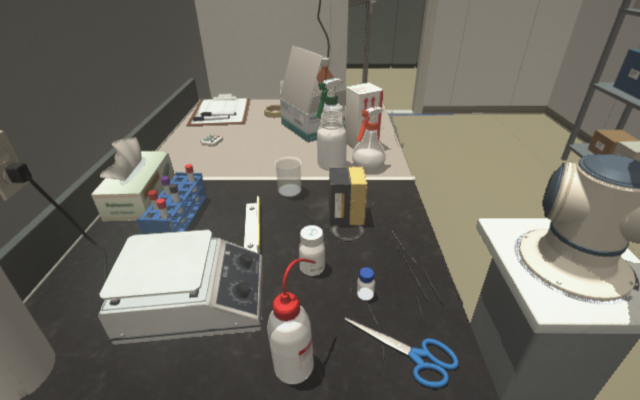

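The scene view shows the box at about (325,230) with its amber lid face toward the robot. The rail strip runs from (330,180) to (405,203), with the bottle at (283,180), the beaker at (414,218) and the vial at (228,195). The side view shows the box at (348,200) and the rail strip at (258,225). I'll zoom in on both to get corners.

Run:
```python
import cv2,numpy as np
a=cv2.imread("pics/scene0.png")[165:285,260:440];b=cv2.imread("pics/side0.png")[150:290,235:385]
a=cv2.resize(a,None,fx=4.4,fy=4.4,interpolation=cv2.INTER_CUBIC)
cv2.imwrite("pics/c1.png",a)
b=cv2.resize(b,None,fx=4,fy=4,interpolation=cv2.INTER_CUBIC);cv2.imwrite("pics/c2.png",b)
for n in("scene0","side0"):
  i=cv2.imread(f"pics/{n}.png");h=cv2.cvtColor(i,cv2.COLOR_BGR2HSV)
  m=cv2.inRange(h,(18,120,70),(32,255,255))
  for c in cv2.findContours(m,cv2.RETR_EXTERNAL,cv2.CHAIN_APPROX_NONE)[0]:
    if cv2.contourArea(c)>30: print(n,cv2.contourArea(c),cv2.approxPolyDP(c,2.0,True)[:,0].tolist(), cv2.minAreaRect(c))
```

```text
scene0 2498.5 [[306, 198], [296, 206], [296, 252], [328, 270], [339, 258], [341, 214]] ((318.5, 234.0), (72.0, 45.0), 90.0)
scene0 550.5 [[329, 175], [329, 183], [399, 206], [396, 197]] ((363.8999938964844, 190.80001831054688), (76.21088409423828, 8.538147926330566), 18.43494987487793)
```

View pics/c1.png

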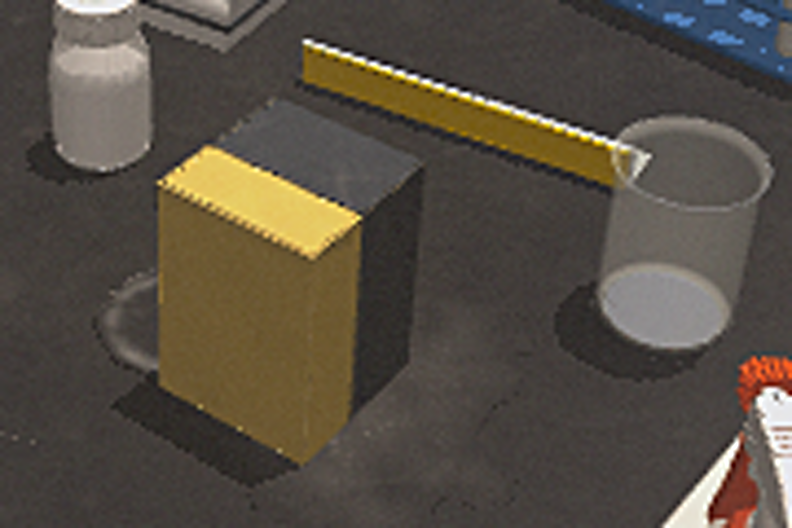

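View pics/c2.png

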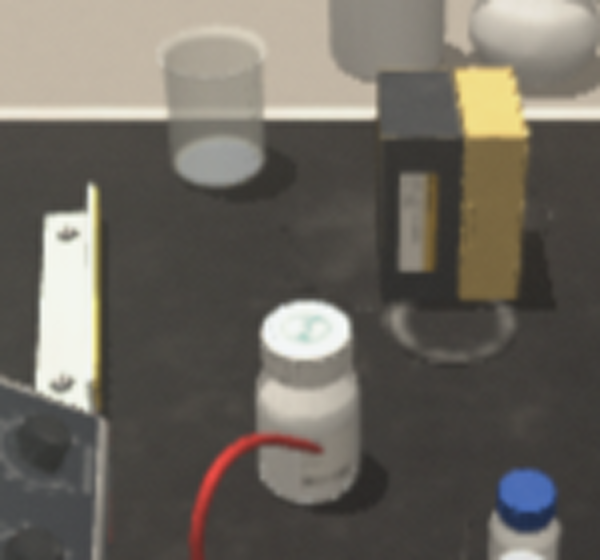

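The scene crop shows the standing box with its lid-top face at crop (157..315, 183..465), the rail strip from (304,40) to (650,155), the bottle base near (103,158) and the beaker base at (665,308). The side crop agrees. Next I cast the rays.

```bash
cat > h.py <<'E'
import numpy as np,cv2
from bench import env
np.set_printoptions(precision=3,suppress=True)
def ray(n,p,z):
    m=env.camera_model(n);d=m["R"].T@np.linalg.solve(m["mtx"],[p[0],p[1],1.]);c=-m["R"].T@m["t"]
    return (c+d*(z-c[2])/d[2])[:2]
def sc(u,v,z): return ray("scene",(260+u/4.4,165+v/4.4),z)
def sd(u,v,z): return ray("side",(235+u/4,150+v/4),z)
E
python3 - <<'E'
from h import *
print("top scene nl nr fr fl",*[sc(*p,118) for p in((157,183),(315,258),(423,168),(275,98))])
print("bot scene nl nr fr",*[sc(*p,0) for p in((160,386),(302,465),(408,362))])
print("top side n/left n/right f/r f/l",*[sd(*p,118) for p in((526,136),(512,70),(380,73),(382,136))])
print("bot side nl fl",*[sd(*p,0) for p in((520,298),(385,303))])
print("rail top sc",sc(304,40,26),sc(650,155,26),"side",sd(92,185,26),sd(100,405,26))
print("bottle",sc(103,155,2),"sd",sd(310,482,2),"beaker",sc(665,308,0),sd(218,162,0),"vial",ray("scene",(228,205),0),ray("side",(366,294),0))
E
```

```text
top scene nl nr fr fl [ 436.607 -134.829] [ 440.343 -216.268] [ 518.928 -214.629] [ 519.057 -133.154]
bot scene nl nr fr [ 437.931 -134.094] [ 440.478 -214.777] [ 525.123 -212.083]
top side n/left n/right f/r f/l [ 441.174 -123.526] [ 442.622 -201.217] [ 523.554 -197.385] [ 523.084 -123.413]
bot side nl fl [ 437.336 -126.012] [ 520.327 -120.755]
rail top sc [681.764 -27.981] [ 712.033 -232.278] side [ 711.56  -212.418] [674.195   1.723]
bottle [551.024   6.048] sd [561.458  34.295] beaker [ 638.198 -285.836] [ 635.985 -281.731] vial [455.85   92.542] [454.973  95.878]
```

The rows are not in the units I measure in: shifts go in shares of 62.5 mm and turns go in shares of 2 pi rad. I convert before sending: -55 mm is -0.88, -6 mm is -0.096, -0.17 rad / 6.2832 = -0.0271.

```bash
echo '[[[0,0,0],[0,0,-0.0271]],[[0,0,0],[0,0,-0.0271]],[[0,0,0],[0,0,-0.0271]],[[-0.096,-0.88,0],[0,0,0]],[[-0.096,-0.88,0],[0,0,0]]]' | python3 shift.py 50; echo '[[[-0.096,-0.88,0],[0,0,0]],[[-0.096,-0.88,0],[0,0,0]],[[-0.096,-0.88,0],[0,0,0]],[[-0.096,-0.88,0],[0,0,0]],[[-0.096,-0.88,0],[0,0,0]]]' | python3 shift.py; echo '[[[-0.096,-0.88,0],[0,0,0]],[[-0.096,-0.88,0],[0,0,0]],[[-0.096,-0.88,0],[0,0,0]],[[-0.096,-0.88,0],[0,0,0]],[[-0.096,-0.88,0],[0,0,0]]]' | python3 shift.py
python3 - <<'E'
from h import *
m=env.camera_model("wrist");o=env.observe();w=env.read_camera("wrist")
cv2.imwrite("pics/w1.png",w[:,:,::-1]);print(m,o["tool_pos"],o["ee_rot"],o["grip_width"],o["clock"])
E
```

```text
clock: 0.72
tool_pos: [287.5, 424.7, 230.0]
ee_rot: [0.067, -3.14, 0.003]
ft_force: [0.3, -0.4, 0.8]
grip_width: 49.7
grip_force: 0.0
clock: 1.35
tool_pos: [328.7, 150.7, 230.9]
ee_rot: [-0.066, 3.141, -0.0]
ft_force: [1.4, 0.1, 0.4]
grip_width: 50.1
grip_force: 0.0
clock: 1.98
tool_pos: [370.0, -123.1, 231.1]
ee_rot: [-0.064, 3.141, 0.0]
ft_force: [0.1, 0.2, -0.7]
grip_width: 49.8
grip_force: 0.0
{'mtx': array([[309.707,   0.   , 321.605],
       [  0.   , 309.707, 200.555],
       [  0.   ,   0.   ,   1.   ]]), 'R': array([[-0.041,  0.999, -0.   ],
       [ 0.953,  0.039,  0.3  ],
       [ 0.3  ,  0.012, -0.954]]), 't': array([ 138.132, -386.667,  270.258])} [ 369.993 -123.063  231.075] [-0.064  3.141  0.   ] 49.80794757151011 1.975
```

View pics/w1.png

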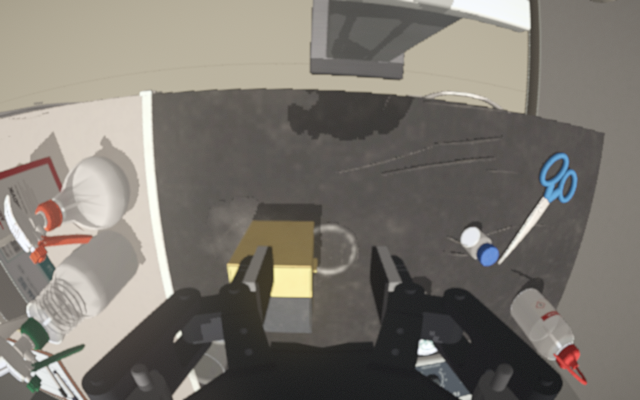

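The wrist view shows the amber lid face with its bottom edge near (251,221)–(315,220) and its top edge at (228,262)–(313,267). I'll check these against the scene estimate.

```bash
cat >> h.py <<'E'
def wr(p,z,m=None):
    m=m or env.camera_model("wrist");K=m["mtx"];d=np.array([(p[0]-K[0,2])/K[0,0],(p[1]-K[1,2])/K[1,1]]);r=np.hypot(*d)
    v=m["R"].T@np.r_[d/r*np.sin(r),np.cos(r)];c=-m["R"].T@m["t"]
    return (c+v*(z-c[2])/v[2])[:2]
E
python3 - <<'E'
from h import *
for p,z in(((251,221),0),((315,220),0),((228,262),118),((313,267),118),((312,298),118)): print(p,wr(p,z))
w=cv2.imread("pics/w1.png");h=cv2.cvtColor(w,cv2.COLOR_BGR2HSV)
m=cv2.inRange(h,(18,120,70),(32,255,255))
for c in cv2.findContours(m,cv2.RETR_EXTERNAL,cv2.CHAIN_APPROX_NONE)[0]:
    if cv2.contourArea(c)>100: print(cv2.approxPolyDP(c,2.5,True)[:,0].tolist())
E
```

```text
(251, 221) [ 441.453 -219.894]
(315, 220) [ 436.441 -135.643]
(228, 262) [ 438.52  -217.119]
(313, 267) [ 438.754 -134.643]
(312, 298) [ 474.803 -134.817]
```

Scaled: 40 mm is 0.64, 31 mm is 0.496.

```bash
echo '[[[-0.176,-0.288,0.32],[0,0,0]],[[-0.144,-0.288,0.64],[0,0,0]],[[-0.144,-0.288,0.64],[0,0,0]],[[-0.144,0,0.496],[0,0,0]],[[0,0,0],[0,0,0]]]' | python3 shift.py 42; echo '[[[-0.064,0,0],[0,0,0]],[[-0.064,0,0],[0,0,0]],[[-0.064,0,0],[0,0,0]]]' | python3 shift.py
```

```text
clock: 2.65
tool_pos: [408.8, -172.7, 97.1]
ee_rot: [0.065, -3.135, -0.005]
ft_force: [-0.3, 1.0, 0.8]
grip_width: 41.8
grip_force: 0.0
clock: 3.02
tool_pos: [423.2, -173.2, 101.7]
ee_rot: [-0.065, 3.139, -0.002]
ft_force: [-0.9, -0.0, 0.1]
grip_width: 41.7
grip_force: 0.0
```

Scaled: -12 mm is -0.192, -11 mm is -0.176.

```bash
echo '[[[-0.064,0,0],[0,0,0]],[[-0.16,0,-0.128],[0,0,0]],[[-0.176,0,-0.112],[0,0,0]],[[-0.192,0,-0.096],[0,0,0]],[[0,0,0],[0,0,0]]]' | python3 shift.py
python3 - <<'E'
from h import *
for n in("scene","side"): cv2.imwrite(f"pics/t1{n}.png",env.read_camera(n)[:,:,::-1])
a=cv2.imread("pics/t1scene.png")[120:300,220:460];b=cv2.imread("pics/t1side.png")[110:290,220:460]
cv2.imwrite("pics/t1.png",cv2.resize(np.hstack([a,b]),None,fx=1.66,fy=1.66))
E
```

```text
clock: 3.65
tool_pos: [460.5, -171.6, 122.0]
ee_rot: [-0.066, 3.14, -0.001]
ft_force: [-1.1, -1.3, 1.2]
grip_width: 42.2
grip_force: 0.5
```

View pics/t1.png

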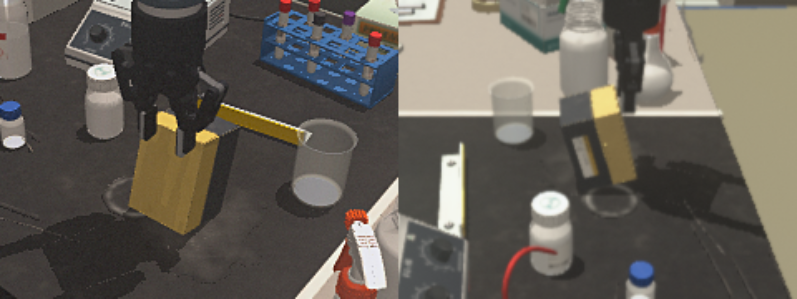

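The box is tipping cleanly at roughly 15–18°, with both fingertips on the upper lid edge. I'll carry on along the arc.

Scaled: -13 mm is -0.208, -12 mm is -0.192.

```bash
echo '[[[-0.192,0,-0.08],[0,0,0]],[[-0.208,0,-0.064],[0,0,0]],[[-0.208,0,-0.048],[0,0,0]],[[-0.208,0,-0.016],[0,0,0]],[[-0.16,0,0],[0,0,0]]]' | python3 shift.py;  echo '[[[0,0,-0.16],[0,0,0]],[[0,0,-0.16],[0,0,0]],[[0,0,0],[0,0,0]]]' | python3 shift.py
python3 - <<'E'
from h import *
for n in("scene","side"): cv2.imwrite(f"pics/t2{n}.png",env.read_camera(n)[:,:,::-1])
a=cv2.imread("pics/t2scene.png")[120:300,220:460];b=cv2.imread("pics/t2side.png")[110:290,220:460]
cv2.imwrite("pics/t2.png",cv2.resize(np.hstack([a,b]),None,fx=1.66,fy=1.66))
E
```

```text
clock: 4.38
tool_pos: [521.3, -168.9, 134.1]
ee_rot: [0.065, -3.141, -0.0]
ft_force: [-0.7, -0.1, 0.5]
grip_width: 42.1
grip_force: 0.0
clock: 4.75
tool_pos: [520.8, -169.4, 156.2]
ee_rot: [-0.064, 3.138, -0.002]
ft_force: [0.3, -0.0, 0.3]
grip_width: 41.8
grip_force: 0.0
```

View pics/t2.png

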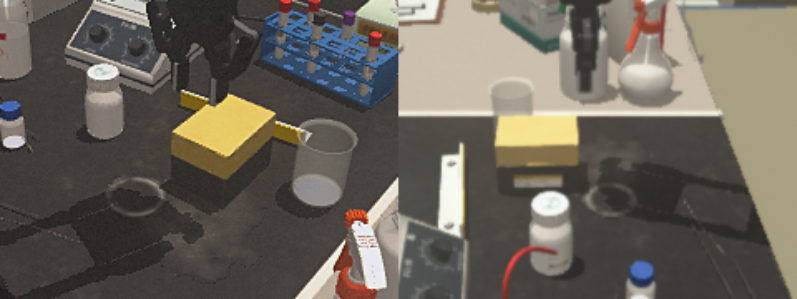

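The box is lying on its base with the lid up, and the bystanders are untouched. I'll back off behind it and measure.

Scaled: 40 mm is 0.64, 25 mm is 0.4.

```bash
echo '[[[0.4,0,0],[0,0,0]],[[0.4,0,0],[0,0,0]],[[0.4,0,0],[0,0,0]],[[0,0,0.64],[0,0,0]],[[0,0,0.64],[0,0,0]]]' | python3 shift.py;  echo '[[[0,0,0.64],[0,0,0]],[[0,0,0],[0,0,0]]]' | python3 shift.py
python3 - <<'E'
from h import *
i=env.read_camera("scene")[:,:,::-1].copy();cv2.imwrite("pics/s3.png",i)
h=cv2.cvtColor(i,cv2.COLOR_BGR2HSV)
m=cv2.inRange(h,(18,100,60),(32,255,255))
for c in cv2.findContours(m,cv2.RETR_EXTERNAL,cv2.CHAIN_APPROX_NONE)[0]:
    if cv2.contourArea(c)>60: print(cv2.approxPolyDP(c,2,True)[:,0].tolist())
cv2.imwrite("pics/s3c.png",cv2.resize(i[150:270,280:440],None,fx=5,fy=5,interpolation=cv2.INTER_CUBIC))
E
```

```text
clock: 5.48
tool_pos: [445.2, -172.4, 73.8]
ee_rot: [-0.064, 3.139, -0.001]
ft_force: [-0.4, 0.9, -0.7]
grip_width: 42.2
grip_force: 0.0
clock: 5.72
tool_pos: [442.7, -171.0, 30.6]
ee_rot: [0.064, -3.134, -0.005]
ft_force: [0.1, 0.3, 0.2]
grip_width: 42.2
grip_force: 0.0
[[336, 177], [338, 187], [333, 202], [335, 211], [340, 216], [345, 215], [348, 218], [347, 223], [355, 228], [383, 201], [401, 207], [399, 203], [402, 204], [402, 199], [385, 194], [386, 188], [355, 175], [347, 181]]
```

View pics/s3c.png

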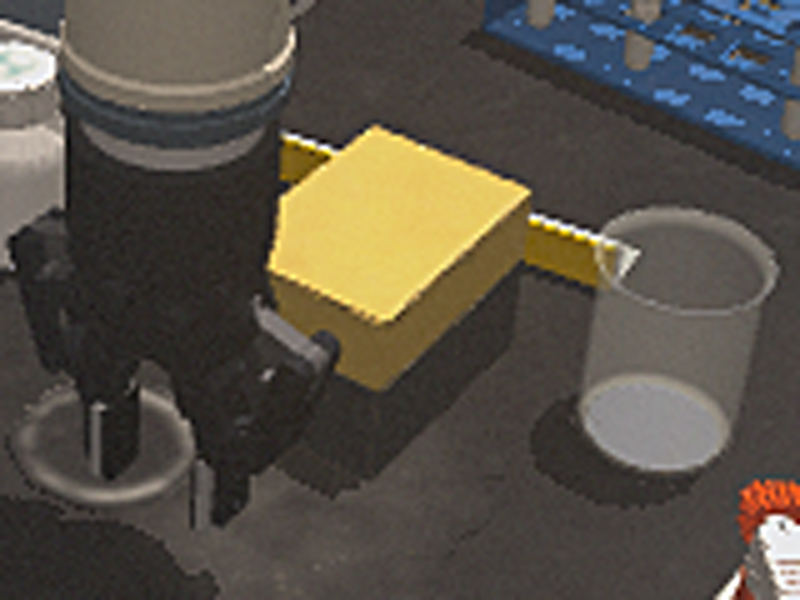

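The lid top is visible with its far-left corner at crop (377,126), far-right at (530,191) and near-right at (382,322). The rail strip runs on to the right, ending near (598–640, 250).

Run:
```python
from h import *
f=lambda u,v,z: ray("scene",(280+u/5,150+v/5),z)
fl,fr,nr=f(377,126,85),f(530,191,85),f(382,322,85)
print(fl,fr,nr,np.linalg.norm(fl-fr),np.linalg.norm(fr-nr))
print("yaw",np.arctan2(*(fr-nr)[::-1]),np.arctan2((fr-fl)[0],-(fr-fl)[1]))
print("rail",f(285,133,26),f(530,214,26),f(630,247,26), f(530,264,0),f(598,287,0))
lead=(fl+fr)/2; mid=np.array([696.5,-127]);a=.147
print("lead in rail",np.array([[np.cos(a),np.sin(a)],[-np.sin(a),np.cos(a)]])@(lead-mid), "tail mid",lead-(fr-nr))
```

```text
[ 642.328 -129.906] [ 643.017 -208.87 ] [ 527.181 -212.411] 78.96636549086948 115.89013671892317
yaw 0.03056305554641476 0.008719364330807633
rail [685.475 -49.771] [ 704.879 -178.679] [ 712.296 -227.645] [ 703.127 -183.138] [ 708.35 -216.98]
lead in rail [-59.456 -34.047] tail mid [ 526.836 -172.929]
```

Scaled: -20 mm is -0.32, -15 mm is -0.24, -0.115 rad / 6.2832 = -0.0183.

```bash
echo '[[[0,-0.192,0],[0,0,-0.0183]],[[-0.32,0,0],[0,0,0]],[[-0.32,0,0],[0,0,0]],[[-0.24,0,0],[0,0,0]],[[-0.112,0,0],[0,0,0]]]' | python3 shift.py; echo '[[[-0.112,0,0],[0,0,0]],[[-0.112,0,0],[0,0,0]],[[-0.112,0,0],[0,0,0]],[[-0.112,0,0],[0,0,0]],[[-0.112,0,0],[0,0,0]]]' | python3 shift.py; echo '[[[-0.112,0,0],[0,0,0]],[[-0.096,0,0],[0,0,0]],[[-0.08,0,0],[0,0,0]],[[0,0,0],[0,0,0]]]' | python3 shift.py;python3 - <<'E'
from h import *
o=env.observe();a=.15
print("tcp rail",np.array([[np.cos(a),np.sin(a)],[-np.sin(a),np.cos(a)]])@(o["tool_pos"][:2]-[696.5,-127]))
i=env.read_camera("scene")[:,:,::-1].copy()
cv2.imwrite("pics/s4c.png",cv2.resize(i[130:250,300:460],None,fx=5,fy=5,interpolation=cv2.INTER_CUBIC))
E
```

```text
clock: 6.4
tool_pos: [508.4, -174.6, 35.7]
ee_rot: [-0.246, 3.13, -0.001]
ft_force: [-0.9, -0.6, 0.3]
grip_width: 42.3
grip_force: 0.0
clock: 7.02
tool_pos: [542.1, -169.0, 34.2]
ee_rot: [0.245, -3.132, -0.0]
ft_force: [-1.1, -0.0, 1.0]
grip_width: 42.3
grip_force: 0.0
clock: 7.52
tool_pos: [560.0, -166.1, 34.2]
ee_rot: [-0.246, 3.131, 0.0]
ft_force: [-0.5, -0.3, 0.0]
grip_width: 41.9
grip_force: 0.0
tcp rail [-140.825  -18.225]
```

View pics/s4c.png

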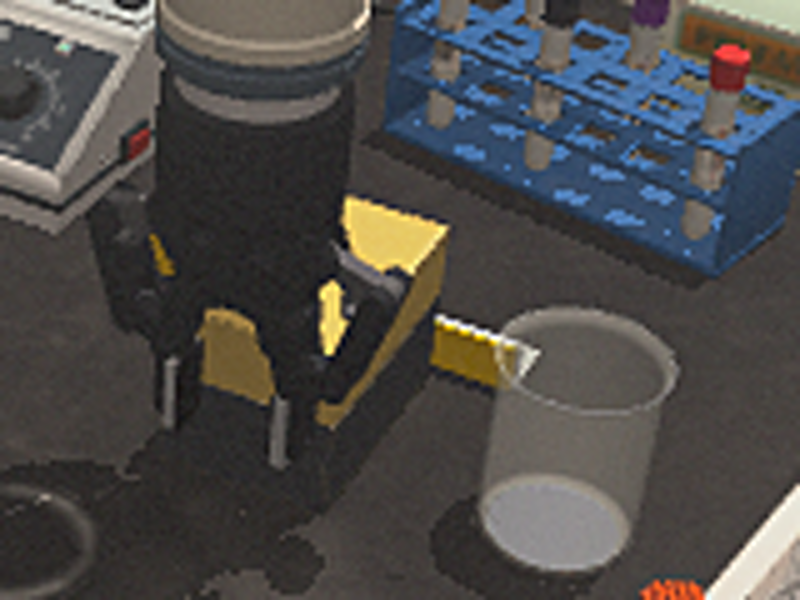

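The box is square to the tool and about 12 mm short of the rail. I'll creep forward until the force rises.

Scaled: -3 mm is -0.048.

```bash
echo '[[[-0.048,0,0],[0,0,0]],[[-0.048,0,0],[0,0,0]],[[-0.048,0,0],[0,0,0]],[[0,0,0],[0,0,0]]]' | python3 shift.py; echo '[[[-0.032,0,0],[0,0,0]],[[-0.032,0,0],[0,0,0]],[[0,0,0],[0,0,0]]]' | python3 shift.py
```

```text
clock: 8.07
tool_pos: [568.6, -164.8, 34.2]
ee_rot: [-0.245, 3.132, 0.0]
ft_force: [0.2, -0.6, -0.7]
grip_width: 41.6
grip_force: 0.0
clock: 8.45
tool_pos: [569.0, -164.7, 34.3]
ee_rot: [0.243, -3.124, -0.001]
ft_force: [-17.2, 0.5, 7.8]
grip_width: 42.3
grip_force: 0.0
```

Firm contact at 17 N. I'll back off and check.

Scaled: -60 mm is -0.96, -40 mm is -0.64.

```bash
echo '[[[0.096,0,0],[0,0,0]],[[0.32,0,0],[0,0,0]],[[0.48,0,0],[0,0,0]],[[0.48,0,-0.64],[0,0,0]],[[0.48,0,-0.96],[0,0,0]]]' | python3 shift.py; echo '[[[0,0.96,-0.48],[0,0,0]],[[0,0.96,0],[0,0,0]],[[0,0.96,0],[0,0,0]],[[0,0,0],[0,0,0]]]' | python3 shift.py
python3 - <<'E'
from h import *
i=env.read_camera("scene")[:,:,::-1].copy()
c=cv2.resize(i[130:250,300:460],None,fx=5,fy=5,interpolation=cv2.INTER_CUBIC)
cv2.imwrite("pics/s5c.png",c)
E
```

```text
clock: 9.07
tool_pos: [458.1, -181.5, 129.4]
ee_rot: [0.245, -3.13, -0.003]
ft_force: [0.2, -1.5, 0.7]
grip_width: 42.0
grip_force: 0.0
clock: 9.57
tool_pos: [432.3, -4.7, 158.8]
ee_rot: [-0.255, 3.129, 0.001]
ft_force: [0.6, -0.6, 0.8]
grip_width: 41.9
grip_force: 0.0
```

View pics/s5c.png

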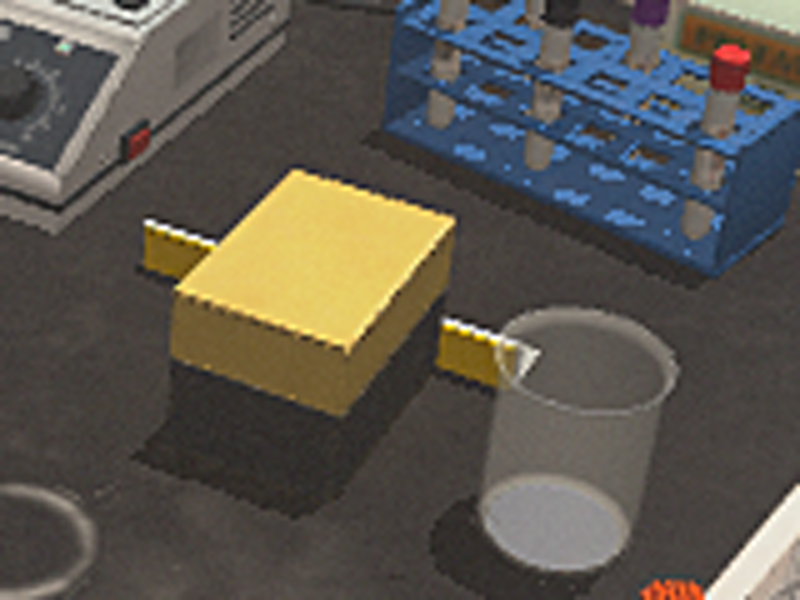

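The lid-top corners are at crop (295,170), (456,217), (348,352) and (176,290), so the box appears flush in the middle of the rail. The strip shows on both sides, from (145,220) to (538,352).

Run:
```python
from h import *
f=lambda u,v,z: ray("scene",(300+u/5,130+v/5),z)
fl,fr,nr,nl=[f(*p,85) for p in((295,170),(456,217),(348,352),(176,290))]
A,B=f(145,220,26),f(530,348,26)
t=(B-A)/np.linalg.norm(B-A);n=np.array([-t[1],t[0]]);n=n if n[0]>0 else -n
mid=A+t*100;lead=(fl+fr)/2
print(fl,fr,nr,nl,"rail",A,B,np.linalg.norm(B-A),np.arctan2(n[1],n[0]))
print("lead x,y",n@(lead-mid),-t@(lead-mid),"yaw",[np.arctan2(*v[::-1]) for v in(fl-nl,fr-nr)],np.arctan2((fr-fl)[0],-(fr-fl)[1]),np.arctan2((nr-nl)[0],-(nr-nl)[1]))
```

```text
[ 687.315 -108.761] [ 701.333 -186.792] [ 583.025 -206.511] [ 572.789 -126.071] rail [681.948 -27.554] [ 711.604 -228.033] 202.66102225582478 0.1468620086499627
lead x,y -5.34920679230884 -20.73963615496412 yaw [np.float64(0.15000107884668828), np.float64(0.16515749843354574)] 0.1777559956096393 0.12656838398779763
```

The lead end is about flush and the yaw matches. I'll do one gentle re-press with a slow release to rule out rebound.

Scaled: -60 mm is -0.96, 40 mm is 0.64.

```bash
echo '[[[0,-0.96,0],[0,0,0]],[[0,-0.96,0],[0,0,0]],[[0,-0.96,0.48],[0,0,0]],[[-0.48,0,0.96],[0,0,0]],[[-0.48,0,0.64],[0,0,0]]]' | python3 shift.py|sed -n 1,4p; echo '[[[-0.48,0,0],[0,0,0]],[[-0.16,0,0],[0,0,0]],[[-0.064,0,0],[0,0,0]],[[0,0,0],[0,0,0]]]' | python3 shift.py|sed -n 1,4p; echo '[[[-0.032,0,0],[0,0,0]],[[-0.032,0,0],[0,0,0]],[[0,0,0],[0,0,0]]]' | python3 shift.py|sed -n 1,4p
```

```text
clock: 10.25
tool_pos: [516.5, -175.8, 31.6]
ee_rot: [0.237, -3.131, -0.0]
ft_force: [0.8, -0.2, 0.7]
clock: 10.75
tool_pos: [560.4, -166.8, 35.0]
ee_rot: [-0.244, 3.131, -0.001]
ft_force: [-0.2, 1.0, -0.5]
clock: 11.12
tool_pos: [564.4, -165.4, 34.5]
ee_rot: [-0.245, 3.132, -0.0]
ft_force: [0.1, 0.3, 0.2]
```

Scaled: -1.5 mm is -0.024.

```bash
for k in 1; do :; done; echo '[[[-0.024,0,0],[0,0,0]],[[-0.024,0,0],[0,0,0]],[[0,0,0],[0,0,0]]]' | python3 shift.py|sed -n 2,4p; echo '[[[-0.016,0,0],[0,0,0]],[[0,0,0],[0,0,0]]]' | python3 shift.py|sed -n 2,4p; echo '[[[-0.016,0,0],[0,0,0]],[[0,0,0],[0,0,0]]]' | python3 shift.py|sed -n 2,4p
```

```text
tool_pos: [567.5, -165.0, 34.2]
ee_rot: [0.245, -3.132, 0.0]
ft_force: [-0.1, 1.0, 0.0]
tool_pos: [568.4, -164.8, 34.3]
ee_rot: [0.245, -3.132, 0.0]
ft_force: [-0.0, -0.3, 0.2]
tool_pos: [568.7, -164.9, 34.2]
ee_rot: [0.244, -3.13, -0.0]
ft_force: [-5.7, -0.4, 2.5]
```

Contact comes at the same spot (568.5) with 6 N. I'll release slowly and retreat.

Scaled: 30 mm is 0.48, 10 mm is 0.16.

```bash
echo '[[[0.016,0,0],[0,0,0]],[[0.016,0,0],[0,0,0]],[[0.032,0,0],[0,0,0]],[[0.16,0,0],[0,0,0]],[[0.48,0,0],[0,0,0]]]' | python3 shift.py|sed -n 2p; echo '[[[0.48,0,-0.64],[0,0,0]],[[0.48,0,-0.96],[0,0,0]],[[0,0.96,-0.48],[0,0,0]],[[0,0.96,0],[0,0,0]],[[0,0.96,0],[0,0,0]]]' | python3 shift.py|sed -n 2p; echo '[[[0,0,0],[0,0,0]],[[0,0,0],[0,0,0]],[[0,0,0],[0,0,0]]]' | python3 shift.py|sed -n 2p
python3 - <<'E'
from h import *
i=env.read_camera("scene")[:,:,::-1]; c=cv2.resize(i[130:250,300:460],None,fx=5,fy=5,interpolation=cv2.INTER_CUBIC)
d=cv2.absdiff(c,cv2.imread("pics/s5c.png"));print("diff px>40:",(d.max(2)>40).sum(), d.mean())
print(env.close_job())
E
```

```text
tool_pos: [525.6, -171.5, 34.2]
tool_pos: [440.6, -5.7, 158.8]
tool_pos: [441.3, -8.0, 158.0]
diff px>40: 90 2.060061111111111
the job is handed in; nothing more can be done
None
```

The tip box was tipped onto its base with the lid up and pushed against the stop rail, and the job is handed in; by camera its leading end is within about 5 mm of the face (limit 6 mm), about 21 mm off the rail middle and square within about 0.03 rad, with the beaker not visibly moved, the bottle and vial not re-measured at the end, and no verdict returned.

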